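# Set the wax melter's taps to drip dry

## Task

The rinsed wax melter is to drip dry into the steel jug, and both its taps have been left part-way. Push the lever of the tap above the jug fully open, straight out in line with its spout, and the lever of the other tap fully shut, square across its pipe, each up to its stop. Push each lever round gently with a fingertip, without pinching it, and leave the jug and everything else on the bench standing where it is.

Things in the scene. Friction and masses are not known exactly. Their poses are not given: they have to be found in the camera images.
- melter: Fixed wax melter, left: a steel tank on legs (250 x 320 mm, lid handle up to 370 mm), two brass ball taps on its face. Origin: on the bench, midway below the two tap stems. -x: the way both taps stick out; z up. Tank face at x = +105 mm; stems at y = +75 mm (near tap, nearer the robot) and -75 mm (far tap). A 45 mm thick box is on the tank's -y end.
- near_tap (a joint): Angle of the near tap's lever, rad. 0 = fully shut: the lever is square across the pipe and points along the melter's +y axis. 1.571 = fully open: the lever points along the melter's -x axis, straight out over its spout. Opens counter-clockwise seen from above; hard stop at either end; stays where left (friction 0.28 N m: about 4 N of push 75 mm from the stem).
- far_tap (a joint): Angle of the far tap's lever, the same in every way as the near one: 0 fully shut, pointing along the melter's +y axis (towards the near tap's stem); 1.571 fully open, pointing along the melter's -x axis.
- near_stem (a point): Pivot of the near tap's lever, on its vertical stem, 212 mm above the bench, at the height of the middle of the sleeve. The lever's black sleeve reaches from 42 to 108 mm from the stem, is 16 mm wide and 14 mm high. Nothing under the sleeve is higher than 185 mm above the bench; the tank's face is 105 mm from the stem.
- near_spout (a point): Centre of the mouth of the near tap's short downward spout (23 mm across), 130 mm above the bench, 55 mm out from the stem along the melter's -x axis. What stands under this tap is right below this point.
- near_open_face (a point): The side of the near lever's black sleeve that is pushed to open the tap (it faces the tank when the tap is shut). Origin: middle of that side face, 75 mm from the stem. Its y axis runs outwards along the lever, its +x axis points out of the face: pushing along -x opens the tap. Face 66 mm long, 14 mm high.
- near_shut_face (a point): The opposite side of the near lever's sleeve, pushed to shut the tap. Origin: middle of that side face, 75 mm from the stem. Same axes; the face looks along -x and pushing along +x shuts the tap.
- far_stem (a point): Pivot of the far tap's lever, on its vertical stem, 212 mm above the bench, at the height of the middle of the sleeve. The lever's black sleeve reaches from 42 to 108 mm from the stem, is 16 mm wide and 14 mm high. Nothing under the sleeve is higher than 185 mm above the bench; the tank's face is 105 mm from the stem.
- far_spout (a point): Centre of the mouth of the far tap's short downward spout (23 mm across), 130 mm above the bench, 55 mm out from the stem along the melter's -x axis. What stands under this tap is right below this point.
- far_open_face (a point): The side of the far lever's black sleeve that is pushed to open the tap (it faces the tank when the tap is shut). Origin: middle of that side face, 75 mm from the stem. Its y axis runs outwards along the lever, its +x axis points out of the face: pushing along -x opens the tap. Face 66 mm long, 14 mm high.
- far_shut_face (a point): The opposite side of the far lever's sleeve, pushed to shut the tap. Origin: middle of that side face, 75 mm from the stem. Same axes; the face looks along -x and pushing along +x shuts the tap.
- jug: Loose straight-sided steel pouring jug, 98 mm across the rim, 112 mm high, with a wire handle reaching 82 mm from its middle on its -x side; open top. It stands under one of the two spouts. Origin: centre of its underside.
- candle: Loose finished candle in a white jar with a wooden lid, 80 mm across, 94 mm high, standing under the other spout. Origin: centre of its underside.
- jar_a: Loose empty frosted jar, 76 mm across, 90 mm high. Origin: centre of its underside.
- jar_b: A second frosted jar of the same size, with a wooden wick bar lying across its rim. Origin: centre of its underside.
- wick_bar: Loose flat wooden wick bar, 133 x 18 x 4 mm, lying across jar_b. Origin: centre of its underside.
- oil_bottle: Loose amber fragrance bottle, 48 mm across, 115 mm high. Origin: centre of its underside.
- spoon: Loose wooden stirring spoon, 240 mm long, lying on the bench.
- wick_tin: Loose round aluminium tin, 68 mm across, 45 mm high. Origin: centre of its underside.

How it is judged:
By the outcome, as a careful person would: the job done as asked, in the order asked, and still so for the second after the job is handed in, with the robot touching nothing.
It also fails if it takes over 45 s, if anything falls off the work surface, if the arm or the gripper's body presses on something with over 40 N, if the wrist force passes 120 N, or if a joint passes its speed limit or range.

## Robot

A 7-joint arm with a two-finger parallel gripper is mounted at the origin on the work surface. World frame = base frame: x ahead of the robot, y to its left, z up, the work surface at z = 0. Lengths are in m, angles in rad, forces in N, time in s.
With the tool pointing down it reaches from about 0.425 to 0.925 m from the base axis. Payload 6.8 kg.
Tool frame: the origin (TCP) lies at the centre of the arm's flange, where the gripper is bolted on; the fingertips stand 173 mm ahead of it and the grasp point (between the pads) lies 155 mm ahead of it (r.hold_point_z is the distance from the TCP to the grasp point, in m); z points along the fingers, x is the direction in which the jaws open and shut, and the axes are right-handed (so a half turn about z gives the same grasp; the last joint's range is limited). The gripper opens to 85 mm and grips with 20 to 120 N. Pads are 22 mm wide; open, the fingers measure 114 mm over their backs; the gripper's body (76 mm by 85 mm) begins 54 mm behind the grasp point. The pads swing forward as they close: fully open they stand 13 mm farther back than shut.
Start: joints at [1.043, 0.477, 0.022, 1.555, -0.011, 1.109, -0.083], TCP at [0.275, -0.616, 0.405] pointing down, gripper open.
Joint ranges: [-2.96, 2.96], [-0.34, 2.1], [-1.41, 1.46], [0.24, 2.44], [-1.37, 4.51], [0.17, 1.92], [-2.96, 2.96]. Speed limits (rad/s): [2.39, 2.39, 3.14, 3.14, 3.14, 3.14, 3.14].

## Interface

Orientations are given as a rotation vector (axis times angle).
In Python, from bench import r gives the robot as it stands.
- The arm moves only by the tool apply_moves, never from a script. Its arguments are lists of equal length, an entry for each row: "dp": the shift along the tool's x, y, z scaled (see below), a list of three; "twist": the turn, a rotation vector about the tool's x, y, z scaled (see below), a list of three; "jaw": the closure in counts, from 0 (fully open) to 255 (shut). In form: {"dp": [[x, y, z], ...], "twist": [[rx, ry, rz], ...], "jaw": [jaw, ...]}. A call has 1 to 20 rows; each row shifts and turns the pose as measured when the row begins, along the tool's axes as they then stand; what a row does not reach is not made up. The controller multiplies each number of a shift by 12 cm and each number of a turn by 120 degrees. A row lasts 1/10 s, in which the tool goes at most 50 mm and 8.59 degrees, less where a joint would pass 70% of its speed; a pose out of reach is approached as far as the arm can. A call with a number of a shift or a turn outside -1 to 1 is refused whole. A call with a gripper value outside its range is refused whole. The fingers move at their own pace and stop on an object; "grip_force" is the grip in N (left out, the last holds). Time passes only in rows, so rows that do not move let the fingers close. It gives the time, the measured TCP pose, the force and the opening at its end, in the units of the state.
- r.get_obs(): the state, without advancing time (a new reading comes with each control period).
- r.grab_frame(name): name is "side" or "top" or "wrist"; returns a dict with "color" (480x640x3 uint8, red, green, blue), "z_map" (480x640 float32, m along the optical axis (not along the pixel's ray), 0 where there is no reading), "intrinsics" (3x3 intrinsics, pixels), "dist_coeffs" ([k1, k2, p1, p2, k3] as OpenCV has them; the pictures are not rectified), "R" (3x3) and "t" (3): a world point X has camera coordinates R X + t; the wrist camera has in their place "hand_eye" (4x4, takes a point from camera to tool coordinates, whose origin is the TCP and whose axes are the tool frame's). Camera axes: x right, y down, z forward; pixel columns grow to the right and rows downward; lengths in m; the calibration is good to about 2 mm. A picture is of the moment at which its call begins: read the wrist's pose just before it.
- r.hand_in(): hands the job in, once; it reports no verdict.
The state is a dict: "clock": time; "joints": joint angles; "qvel": joint speeds; "tau": joint torques, N m; "tcp_pos": TCP position; "orientation": TCP orientation; "contact_force": force on the tool from outside, world axes, zero at the start; "moment": the same for the moment, N m; "grip_width": finger opening in m.
Only numpy, scipy, OpenCV 4.12 (cv2) and the standard library are available. Lean on these libraries where they do the work, as an engineer would, in place of code of your own. Each camera call takes 0.05 s, during which the arm holds its last target.

## Working session

There is one attempt and no reset: what is moved stays moved. The work goes in short steps, Python scripts to look and compute and a tool call to move; the robot and the scene stay as the last step left them, time stands still between calls to the robot, and variables do not carry over. Pictures are saved under pics/ and viewed, and the job is handed in when it is done.

Besides the shell and the picture viewer there is one more tool, called after "Call:" as a command line: name --argument value ..., lists and objects as JSON in quotes. apply_moves: Moves the arm, as the interface text tells. Shifts and turns lie within -1 to 1; 1 stands for 12 cm of shift or 120 degrees of turn. Its arguments: {"type":"object","properties":{"dp":{"type":"array"},"twist":{"type":"array"},"jaw":{"type":"array"},"grip_force":{"type":"number"}},"required":["dp","twist","jaw"]}

```bash
ls; mkdir -p pics; cat > h.py <<'E'
import numpy as np, cv2, pickle
from bench import r
from scipy.spatial.transform import Rotation as Ro
def snap(n,tag):
    o=r.get_obs(); f=r.grab_frame(n); f['obs']=o
    cv2.imwrite(f'pics/{tag}.png',f['color'][:,:,::-1]); pickle.dump(f,open(f'pics/{tag}.pkl','wb')); return f
def load(tag): return pickle.load(open(f'pics/{tag}.pkl','rb'))
def pose(f):
    # camera->world
    if 'R' in f: return f['R'].T, -f['R'].T@f['t']
    o=f['obs'];R=Ro.from_rotvec(o['orientation']).as_matrix();H=np.array(f['hand_eye'])
    return R@H[:3,:3], R@H[:3,3]+o['tcp_pos']
def ray(f,uv):
    p=cv2.undistortPoints(np.array(uv,float).reshape(-1,1,2),f['intrinsics'],np.array(f['dist_coeffs'])).reshape(-1,2)
    R,t=pose(f); return np.c_[p,np.ones(len(p))]@R.T,t
def onz(f,uv,z):
    d,t=ray(f,uv); return t+d*((z-t[2])/d[:,2])[:,None]
def dep(f,uv):
    d,t=ray(f,uv); uv=np.array(uv).reshape(-1,2).astype(int); return t+d*f['z_map'][uv[:,1],uv[:,0]][:,None]
E
python3 - <<'E'
from h import *
for n in('side','top','wrist'):
    f=snap(n,n+'0'); R,t=pose(f); print(n,t,R[:,2])
o=r.get_obs(); print(o)
E
```

```text
pics
side [0.14789689 0.55064919 1.06623572] [ 0.39977267 -0.47763898 -0.78233166]
top [0.52964249 0.00718082 1.3853598 ] [ 0.07500837 -0.01074715 -0.99712499]
wrist [ 0.34736338 -0.58430398  0.37155118] [-0.28353392 -0.12449943 -0.95084615]
{'clock': 0.15, 'joints': array([ 1.04290349,  0.47761041,  0.02234254,  1.5561947 , -0.01150451,
        1.10932508, -0.08312339]), 'qvel': array([-0.00057158, -0.00314187,  0.0010799 , -0.00225737, -0.00130106,
       -0.00222278, -0.00038803]), 'tau': array([ 1.92578373e-03, -5.96927476e+01,  1.60961039e+00, -2.81488359e+01,
        1.25503109e-02,  6.67852582e-03, -5.91724643e-06]), 'tcp_pos': array([ 0.27503853, -0.61619529,  0.40396121]), 'orientation': array([-2.63496211e+00,  1.70946006e+00,  1.93211587e-03]), 'contact_force': array([ 0.47303613,  0.14760686, -0.20525462]), 'moment': array([ 0.02133801, -0.03011848, -0.02158312]), 'grip_width': 0.08540642430871705}
```

View pics/side0.png

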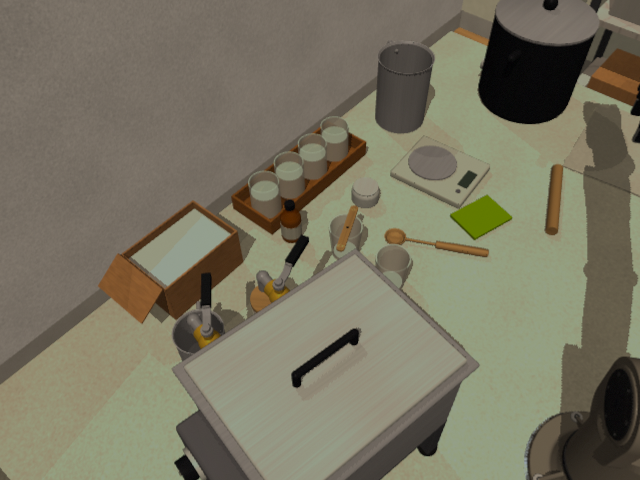

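View pics/top0.png

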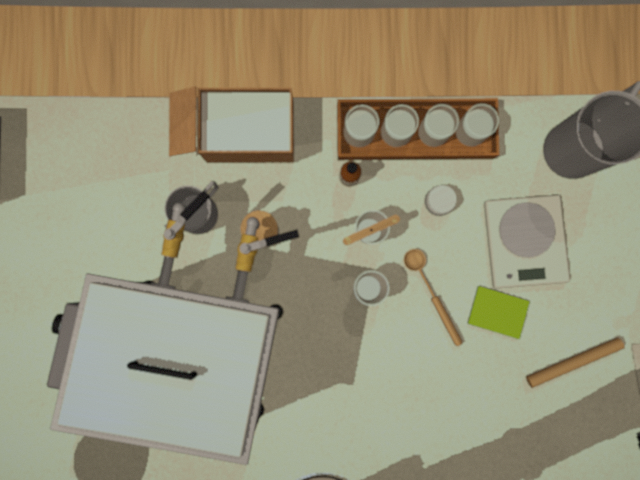

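```bash
python3 - <<'E'
from h import *
f=load('top0')
for n in('top','side'):
    g=load(n+'0'); im=g['color'];s=im.max(2).astype(int)
    m=((s<50)*255).astype(np.uint8)
    k,l,st,c=cv2.connectedComponentsWithStats(m)
    for i in range(1,k):
        if 60<st[i,4]<2500:
            ys,xs=np.where(l==i); uv=np.c_[xs,ys]
            P=onz(g,uv,0.219)[:,:2] ; mu=P.mean(0); w,v=np.linalg.eigh(np.cov(P.T)); ln=np.sqrt(w*12)
            dd=np.median(dep(g,uv)[:,2])
            print(n,c[i].round(),st[i,4],'xy',mu.round(4),'axis',v[:,1].round(3),'len',ln.round(4),'z',dd.round(3))
# stems, spheres
print(onz(f,[[177,212],[250,232],[177,228],[246,246],[92,278],[275,311],[246,460],[54,428]],0.212).round(4))
b=cv2.resize(f['color'][150:330,130:330,::-1],None,fx=4,fy=4)[:600]; cv2.imwrite('pics/c1.png',b[:600])
g=load('side0');cv2.imwrite('pics/c2.png',cv2.resize(g['color'][220:370,150:350,::-1],None,fx=4,fy=4))
E
```

```text
top [352. 167.] 80 xy [ 0.7585 -0.0619] axis [-0.905  0.426] len [0.0168 0.0175] z 0.113
top [195. 205.] 283 xy [0.6863 0.2412] axis [-0.727  0.686] len [0.0172 0.0608] z 0.217
top [281. 237.] 204 xy [0.6229 0.0753] axis [-0.268  0.964] len [0.0126 0.0614] z 0.218
top [ 56. 323.] 94 xy [0.4645 0.4946] axis [-0.969  0.247] len [0.0101 0.0326] z 0.265
top [161. 370.] 335 xy [0.3744 0.2996] axis [0.188 0.982] len [0.01   0.1309] z 0.369
side [550.   4.] 129 xy [ 0.6622 -1.0077] axis [-0.162  0.987] len [0.0338 0.0538] z 0.296
side [595.   4.] 84 xy [ 0.5666 -1.0864] axis [-0.316  0.949] len [0.0223 0.0561] z -0.144
side [603.  44.] 221 xy [ 0.471 -0.918] axis [-0.203  0.979] len [0.0179 0.1423] z -0.512
side [636. 105.] 136 xy [ 0.3087 -0.7326] axis [-0.288  0.958] len [0.0141 0.1045] z 0.269
side [637. 136.] 76 xy [ 0.2668 -0.6302] axis [-0.258  0.966] len [0.0116 0.0545] z 0.263
side [467. 179.] 133 xy [ 0.4787 -0.2797] axis [-0.092  0.996] len [0.0171 0.0452] z 0.026
side [289. 205.] 107 xy [0.7087 0.0037] axis [-0.795  0.607] len [0.0191 0.0284] z 0.115
side [297. 249.] 312 xy [0.62
[... 164 characters left out ...]
107 xy [0.7256 0.3083] axis [-0.879  0.477] len [0.0135 0.034 ] z 0.045
side [217. 324.] 124 xy [0.6201 0.2811] axis [-0.944  0.329] len [0.0127 0.032 ] z 0.076
side [324. 355.] 773 xy [0.4445 0.2094] axis [0.184 0.983] len [0.0192 0.1462] z 0.371
side [178. 341.] 66 xy [0.6452 0.3425] axis [-0.938  0.346] len [0.0077 0.0329] z 0.074
side [431. 442.] 384 xy [0.2346 0.2186] axis [-0.  1.] len [0.0184 0.049 ] z 0.044
side [186. 468.] 342 xy [0.4795 0.4718] axis [-0.992  0.125] len [0.0177 0.0381] z 0.268
[[0.674  0.2762 0.212 ]
 [0.6344 0.1358 0.212 ]
 [0.643  0.2759 0.212 ]
 [0.6073 0.1435 0.212 ]
 [0.5483 0.4344 0.212 ]
 [0.4822 0.0876 0.212 ]
 [0.2075 0.1412 0.212 ]
 [0.2725 0.4947 0.212 ]]
```

View pics/c1.png

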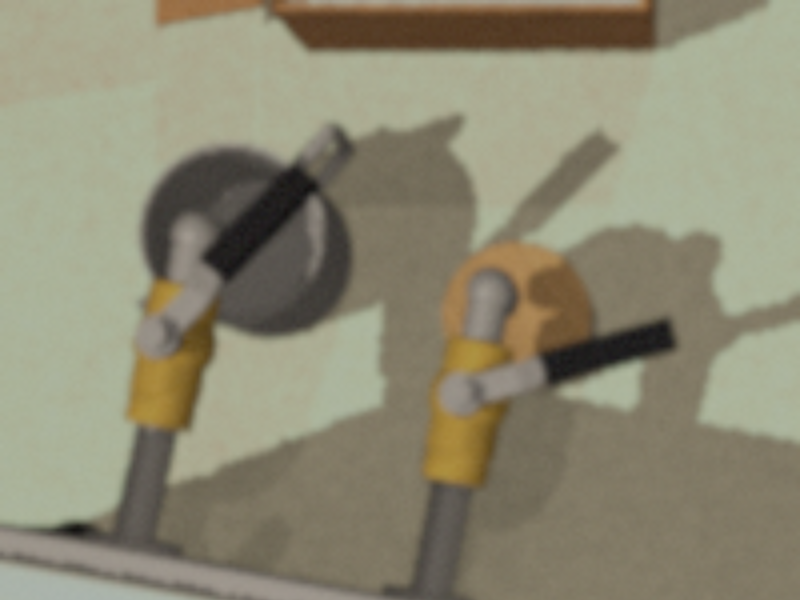

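View pics/c2.png

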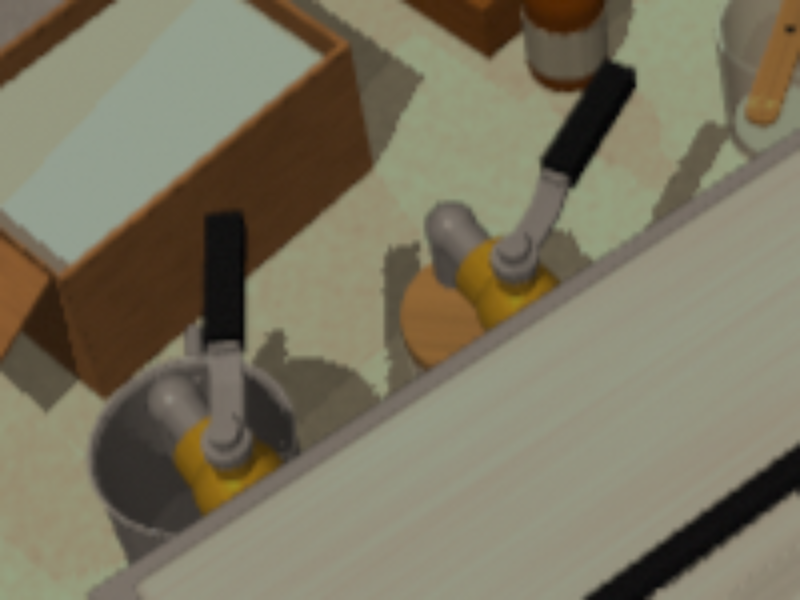

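View pics/wrist0.png

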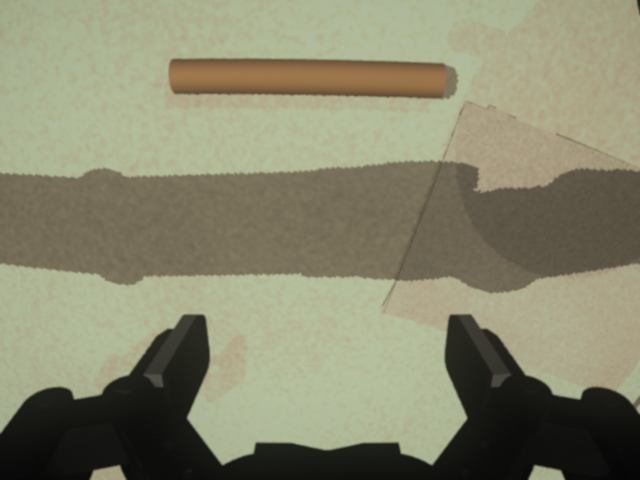

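```bash
cat >> h.py <<'E'
def go(target,yaw=None):
    o=r.get_obs(); R=Ro.from_rotvec(o['orientation']).as_matrix(); p=np.array(o['tcp_pos'])
    x=R[:,0]; a=np.degrees(np.arctan2(x[1],x[0]))
    print('clk',o['clock'],'tcp',p.round(4),'yaw',a.round(2),'zaxis',R[:,2].round(4),'F',np.round(o['contact_force'],1),'grip',round(o['grip_width'],4))
    d=np.array(target)-p; t=R.T@d
    print('tool shift m',t.round(4),'scaled',(t/0.12).round(4),'dist',np.linalg.norm(d).round(4), 'twist z', None if yaw is None else round(-(yaw-a)/120,4))
E
python3 - <<'E'
from h import *
f=load('top0');g=load('side0')
print(onz(f,[[169.5,233.5],[245.5,248.5]],.225), onz(g,[[150+228/4,220+435/4],[150+514/4,220+248/4]],.225))
print(dep(f,[[169,233],[245,248]]),dep(g,[[207,329],[278,282]]))
E
```

```text
[[0.63128858 0.28695846 0.225     ]
 [0.60171144 0.14288662 0.225     ]] [[0.62251015 0.29897533 0.225     ]
 [0.59616412 0.15457589 0.225     ]]
[[0.63394472 0.29254916 0.20582673]
 [0.6036538  0.1456741  0.20942848]] [[0.62804868 0.29617818 0.21455289]
 [0.60327389 0.14946359 0.21293564]]
```

Call:
apply_moves --dp '[[0,0,-0.13],[0,0,-0.13],[0,0,-0.13]]' --twist '[[0,0,-0.0625],[0,0,-0.0625],[0,0,-0.0625]]' --jaw '[255,255,255]'

```text
clock: 0.45
tcp_pos: [0.275, -0.6152, 0.4475]
orientation: [-2.92, 1.142, 0.013]
contact_force: [0.1, -0.2, -0.8]
grip_width: 0.0439
```

```bash
python3 - <<'E'
from h import *
go([0.70,-0.03,0.45],-43.4)
E
```

```text
clk 0.45 tcp [ 0.275  -0.6152  0.4475] yaw -42.7 zaxis [-0.0053  0.0087 -0.9999] F [ 0.1 -0.2 -0.8] grip 0.0439
tool shift m [-8.460e-02 -7.183e-01  3.000e-04] scaled [-7.051e-01 -5.986e+00  2.400e-03] dist 0.7233 twist z 0.0058
```

Call:
apply_moves --dp '[[-0.04,-0.33,0],[-0.04,-0.33,0],[-0.04,-0.33,0],[-0.04,-0.33,0],[-0.04,-0.33,0],[-0.04,-0.33,0],[-0.04,-0.33,0],[-0.04,-0.33,0],[-0.04,-0.33,0],[-0.04,-0.33,0],[-0.04,-0.33,0],[-0.04,-0.33,0],[-0.04,-0.33,0],[-0.04,-0.33,0],[-0.04,-0.33,0],[-0.04,-0.33,0],[-0.04,-0.33,0]]' --twist '[[0,0,0],[0,0,0],[0,0,0],[0,0,0],[0,0,0],[0,0,0],[0,0,0],[0,0,0],[0,0,0],[0,0,0],[0,0,0],[0,0,0],[0,0,0],[0,0,0],[0,0,0],[0,0,0],[0,0,0]]' --jaw '[255,255,255,255,255,255,255,255,255,255,255,255,255,255,255,255,255]'

```text
clock: 2.15
tcp_pos: [0.6806, -0.0522, 0.4449]
orientation: [2.918, -1.161, -0.02]
contact_force: [0.7, -0.8, -0.2]
grip_width: 0.0
```

```bash
python3 - <<'E'
from h import *
go([0.66,0.214,0.45],-43.4)
f=snap('wrist','w1'); f=snap('top','t1')
E
```

```text
clk 2.15 tcp [ 0.6806 -0.0522  0.4449] yaw -43.4 zaxis [-0.0121  0.0035 -0.9999] F [ 0.7 -0.8 -0.2] grip 0.0
tool shift m [-0.1979 -0.1792 -0.0039] scaled [-1.6495 -1.4933 -0.0323] dist 0.267 twist z -0.0
```

View pics/w1.png

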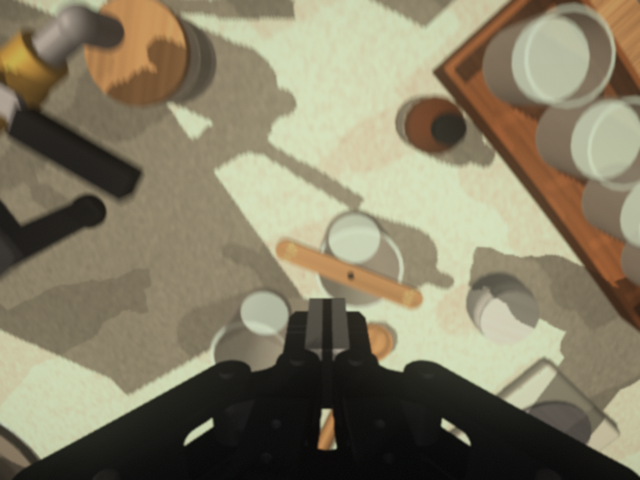

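View pics/t1.png

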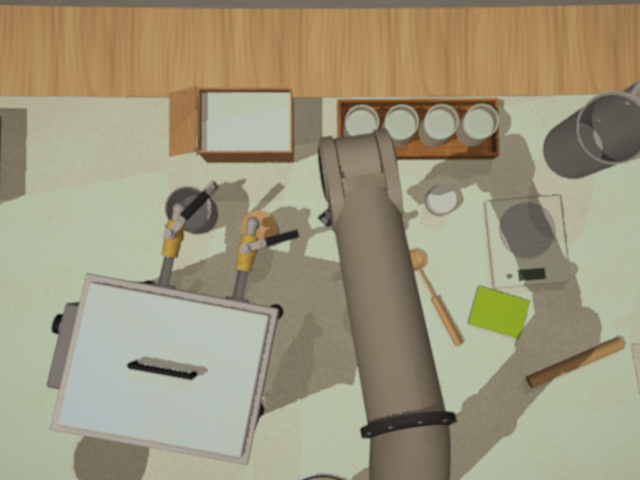

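Call:
apply_moves --dp '[[-0.23,-0.21,0],[-0.23,-0.21,0],[-0.23,-0.21,0],[-0.23,-0.21,0],[-0.23,-0.21,0],[-0.23,-0.21,0],[-0.23,-0.21,0],[0,0,0]]' --twist '[[0,0,0],[0,0,0],[0,0,0],[0,0,0],[0,0,0],[0,0,0],[0,0,0],[0,0,0]]' --jaw '[255,255,255,255,255,255,255,255]'

```text
clock: 3.05
tcp_pos: [0.6594, 0.2203, 0.4416]
orientation: [2.92, -1.153, -0.03]
contact_force: [0.0, 0.2, 0.4]
grip_width: -0.0002
```

```bash
python3 - <<'E'
from h import *
go([0.66,0.214,0.375],-43.4)
f=snap('wrist','w2'); f=snap('side','s2')
E
```

```text
clk 3.05 tcp [0.6594 0.2203 0.4416] yaw -43.11 zaxis [-0.0183  0.0054 -0.9998] F [0.  0.2 0.4] grip -0.0002
tool shift m [0.0058 0.0036 0.0665] scaled [0.0486 0.0301 0.5544] dist 0.0669 twist z 0.0024
```

View pics/w2.png

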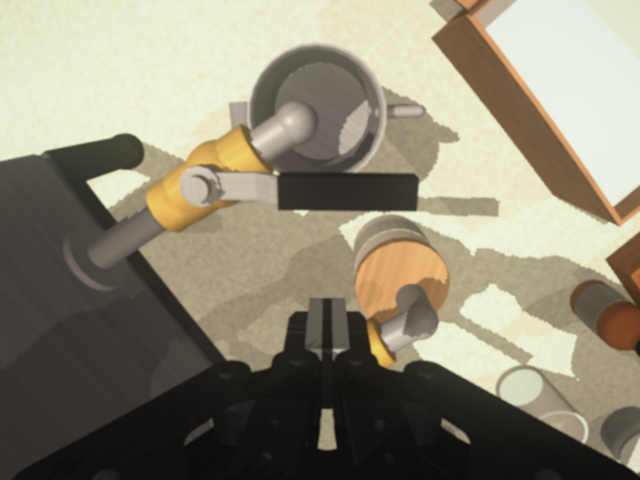

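View pics/s2.png

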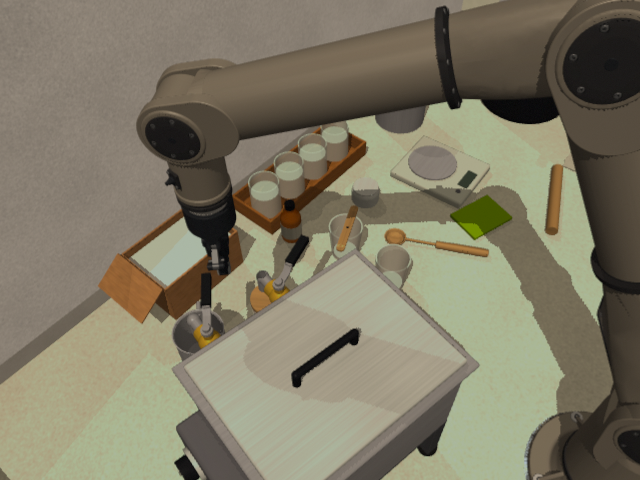

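```bash
cat >> h.py <<'E'
def tilt():
    R=Ro.from_rotvec(r.get_obs()['orientation']).as_matrix(); v=R.T@np.array([0,0,-1.])
    print('tilt twist scaled',(np.degrees(np.array([-v[1],v[0]]))/120).round(4))
def tip(L=0.173):
    o=r.get_obs();R=Ro.from_rotvec(o['orientation']).as_matrix(); return o['tcp_pos']+R[:,2]*L
E
python3 - <<'E'
from h import *
tilt(); print(tip())
g=load('w2'); s=g['color'].max(2)[165:220,262:440]
m=((s<45)*255).astype(np.uint8); k,l,st,c=cv2.connectedComponentsWithStats(m)
for i in range(1,k):
    if st[i,4]>200:
        ys,xs=np.where(l==i);uv=np.c_[xs+262,ys+165];P=onz(g,uv,.219)[:,:2];w,v=np.linalg.eigh(np.cov(P.T))
        print(st[i],P.mean(0),v[:,1],np.sqrt(12*w), np.degrees(np.arctan2(*v[::-1,1])))
print(onz(g,[[201,187]],.225), dep(g,[[201,187],[350,190]]))
E
```

```text
tilt twist scaled [0.0054 0.0063]
[0.65820191 0.21448312 0.26841909]
[ 29   8  96  14 414] [0.69032369 0.25291623] [-0.72215958  0.69172649] [0.00328761 0.03572138] 136.23306858733156
[[0.64328388 0.2914676  0.225     ]] [[0.63770438 0.29256303 0.21030058]
 [0.69056278 0.24284177 0.21590199]]
```

Call:
apply_moves --dp '[[0,0,0.185],[0,0,0.185],[0,0,0.185],[0,0,0]]' --twist '[[0.005,0.006,0],[0,0,0],[0,0,0],[0,0,0]]' --jaw '[255,255,255,255]'

```text
clock: 3.55
tcp_pos: [0.6631, 0.2056, 0.3732]
orientation: [2.909, -1.177, 0.006]
contact_force: [-0.9, -0.5, -0.7]
grip_width: -0.0001
```

```bash
python3 - <<'E'
from h import *
f=snap('side','s3');f=snap('wrist','w3');go([0.66,0.214,0.375],-43.4);tilt();print(tip())
cv2.imwrite('pics/s3c.png',cv2.resize(load('s3')['color'][180:370,150:350,::-1],None,fx=3,fy=3))
E
```

```text
clk 3.65 tcp [0.6641 0.2064 0.3768] yaw -44.06 zaxis [ 0.0071 -0.0028 -1.    ] F [ 0.2 -0.2  0.1] grip 0.0
tool shift m [-0.0083 -0.0026  0.0018] scaled [-0.0688 -0.0216  0.0147] dist 0.0088 twist z -0.0055
tilt twist scaled [-0.0014 -0.0034]
[0.66534858 0.20590688 0.20381871]
```

View pics/s3c.png

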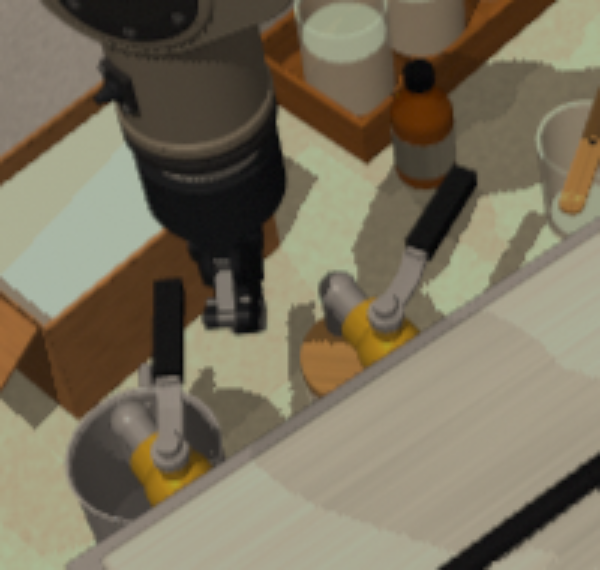

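View pics/w3.png

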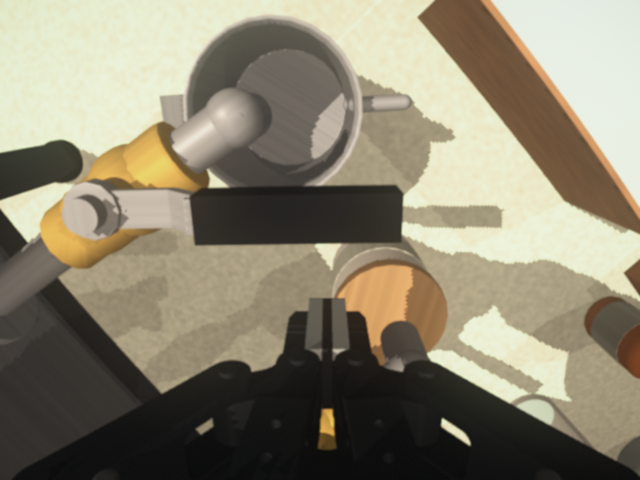

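Call:
apply_moves --dp '[[-0.03,-0.05,0.005],[-0.03,-0.05,0.005],[0,-0.05,0],[0,0,0]]' --twist '[[-0.001,-0.003,-0.005],[0,0,0],[0,0,0],[0,0,0]]' --jaw '[255,255,255,255]'

```text
clock: 4.05
tcp_pos: [0.6734, 0.2255, 0.3806]
orientation: [-2.913, 1.162, -0.009]
contact_force: [0.1, 0.5, 0.0]
grip_width: -0.0003
```

```bash
cat >> h.py <<'E'
def arc(S,sgn,rad=0.077):
    # sgn=+1 opening (tip on cw side), -1 shutting
    t=tip(); R=Ro.from_rotvec(r.get_obs()['orientation']).as_matrix(); d=t[:2]-S
    rr=np.linalg.norm(d); a=np.degrees(np.arctan2(d[1],d[0])); 
    print('tip',t.round(4),'r',rr.round(4),'ang',a.round(2),'implied lever ang',(a+sgn*np.degrees(np.arcsin(.019/rr))).round(2))
E
python3 - <<'E'
from h import *
go([0.66,0.214,0.375],-43.4);tilt();arc([.632,.294],1)
E
```

```text
clk 4.05 tcp [0.6734 0.2255 0.3806] yaw -43.5 zaxis [ 0.0074  0.0031 -1.    ] F [0.1 0.5 0. ] grip -0.0003
tool shift m [-0.0018  0.0176  0.0055] scaled [-0.0149  0.1468  0.0459] dist 0.0185 twist z -0.0009
tilt twist scaled [-0.0035 -0.0016]
tip [0.6747 0.2261 0.2076] r 0.0802 ang -57.87 implied lever ang -44.17
```

Call:
apply_moves --dp '[[0,0,0.025],[0,-0.01,0.02],[0.008,-0.034,0],[0.008,-0.034,0],[0.008,-0.034,0],[0.008,-0.034,0],[0.008,-0.034,0],[0.008,-0.034,0]]' --twist '[[-0.003,-0.002,0],[0,0,0],[0,0,-0.025],[0,0,-0.025],[0,0,-0.025],[0,0,-0.025],[0,0,-0.025],[0,0,-0.025]]' --jaw '[255,255,255,255,255,255,255,255]'

```text
clock: 4.85
tcp_pos: [0.6921, 0.2392, 0.3741]
orientation: [3.055, -0.677, -0.012]
contact_force: [-3.0, -2.8, 3.2]
grip_width: 0.0001
```

```bash
python3 - <<'E'
from h import *
snap('wrist','w4')
go([0.705,0.2606,0.375],-11);tilt();arc([.632,.294],1)
E
```

```text
clk 4.9 tcp [0.6924 0.2395 0.374 ] yaw -24.84 zaxis [-0.0095 -0.01   -0.9999] F [-1.5 -3.3  2.5] grip 0.0001
tool shift m [ 0.0026 -0.0244 -0.0013] scaled [ 0.0216 -0.2033 -0.0112] dist 0.0246 twist z -0.1154
tilt twist scaled [0.0062 0.0021]
tip [0.6908 0.2378 0.201 ] r 0.0813 ang -43.72 implied lever ang -30.21
```

View pics/w4.png

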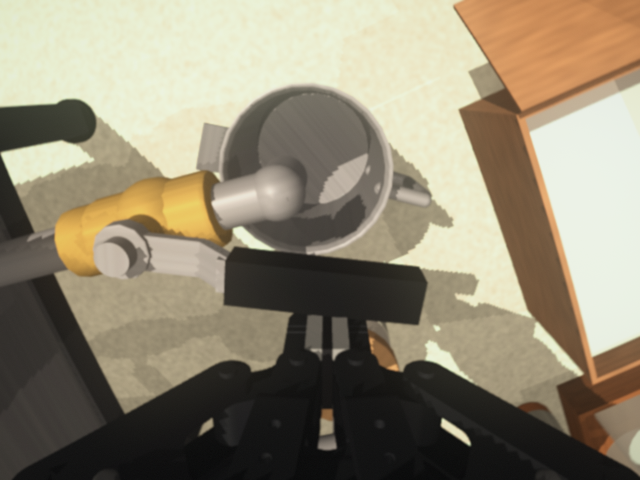

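Call:
apply_moves --dp '[[0.005,-0.045,0],[0.005,-0.045,0],[0.005,-0.045,0],[0.005,-0.045,0]]' --twist '[[0.006,0.002,-0.02],[0,0,-0.02],[0,0,-0.02],[0,0,-0.02]]' --jaw '[255,255,255,255]'

```text
clock: 5.3
tcp_pos: [0.7027, 0.2539, 0.3734]
orientation: [3.104, -0.42, -0.005]
contact_force: [-1.9, -3.6, 3.1]
grip_width: 0.0002
```

```bash
python3 - <<'E'
from h import *
go([0.705,0.2606,0.375],-11);tilt();arc([.632,.294],1)
E
```

```text
clk 5.3 tcp [0.7027 0.2539 0.3734] yaw -15.42 zaxis [-0.0044 -0.0092 -0.9999] F [-1.9 -3.6  3.1] grip 0.0002
tool shift m [ 0.0004 -0.007  -0.0017] scaled [ 0.0033 -0.0584 -0.014 ] dist 0.0072 twist z -0.0368
tilt twist scaled [0.0048 0.0009]
tip [0.702  0.2523 0.2004] r 0.0814 ang -30.77 implied lever ang -17.28
```

Call:
apply_moves --dp '[[0.002,-0.045,0],[0.002,-0.04,-0.005],[0,-0.035,0]]' --twist '[[0.004,0,-0.02],[0,0,-0.015],[0,0,0]]' --jaw '[255,255,255]'

```text
clock: 5.6
tcp_pos: [0.7072, 0.2635, 0.3732]
orientation: [3.115, -0.31, -0.007]
contact_force: [-7.8, -11.2, 9.1]
grip_width: 0.0001
```

```bash
python3 - <<'E'
from h import *
go([0.705,0.2606,0.375],-11);tilt();arc([.632,.294],1)
E
```

```text
clk 5.6 tcp [0.7072 0.2635 0.3732] yaw -11.38 zaxis [-0.0054 -0.0106 -0.9999] F [ -7.8 -11.2   9.1] grip 0.0001
tool shift m [-0.0016  0.0033 -0.0017] scaled [-0.0137  0.0272 -0.0144] dist 0.004 twist z -0.0032
tilt twist scaled [0.0055 0.0015]
tip [0.7063 0.2616 0.2002] r 0.0811 ang -23.54 implied lever ang -9.98
```

Call:
apply_moves --dp '[[0,-0.035,0],[0,-0.035,0]]' --twist '[[0,0,0],[0,0,0]]' --jaw '[255,255]'

```text
clock: 5.8
tcp_pos: [0.7085, 0.2657, 0.3733]
orientation: [3.099, -0.32, -0.016]
contact_force: [-8.2, -11.8, 9.1]
grip_width: -0.0
```

```bash
python3 - <<'E'
from h import *
go([0.705,0.2606,0.375],-11);arc([.632,.294],1);snap('wrist','w5')
E
```

```text
clk 5.8 tcp [0.7085 0.2657 0.3733] yaw -11.78 zaxis [-0.0129 -0.0251 -0.9996] F [ -8.2 -11.8   9.1] grip -0.0
tool shift m [-0.0024  0.0058 -0.0016] scaled [-0.0198  0.0482 -0.013 ] dist 0.0064 twist z -0.0065
tip [0.7063 0.2614 0.2003] r 0.0811 ang -23.71 implied lever ang -10.16
```

View pics/w5.png

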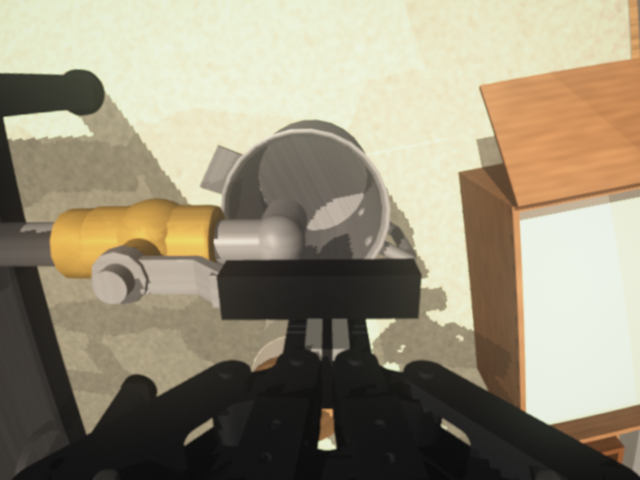

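Call:
apply_moves --dp '[[0,0.06,0],[0,0.08,0],[0,0.1,0],[0,0,-0.2],[0,0,-0.25],[0,0,-0.2]]' --twist '[[0,0,0],[0.005,0.002,0],[0.005,0.002,0],[0,0,0],[0,0,0],[0,0,0]]' --jaw '[255,255,255,255,255,255]'

```text
clock: 6.45
tcp_pos: [0.7012, 0.2346, 0.4481]
orientation: [3.119, -0.326, -0.009]
contact_force: [0.1, -0.8, 0.7]
grip_width: 0.0
```

```bash
python3 - <<'E'
from h import *
# near: lever dir -73.4 ; tip at stem+75 along, 39mm on ccw side
S=np.array([.602,.147]);a=np.radians(-73.4);d=np.array([np.cos(a),np.sin(a)]);n=np.array([-d[1],d[0]])
T=S+.072*d+.042*n;print(T)
go([*T,0.45],-73.4);tilt();snap('wrist','w6')
E
```

```text
[0.66281911 0.08999969]
clk 6.45 tcp [0.7012 0.2346 0.4481] yaw -11.94 zaxis [-0.006  -0.0048 -1.    ] F [ 0.1 -0.8  0.7] grip 0.0
tool shift m [-0.0076  0.1495 -0.0009] scaled [-0.0635  1.2454 -0.0078] dist 0.1496 twist z 0.5122
tilt twist scaled [0.0028 0.0023]
```

View pics/w6.png

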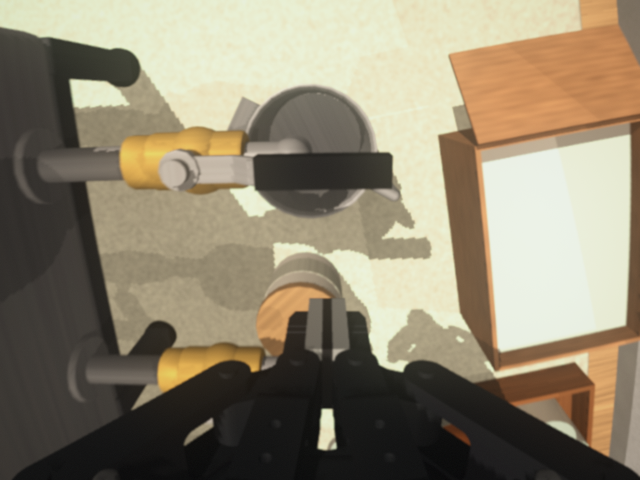

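Call:
apply_moves --dp '[[-0.015,0.31,0],[-0.015,0.31,0],[-0.015,0.31,0],[-0.015,0.31,0],[0,0,0],[0,0,0],[0,0,0],[0,0,0],[0,0,0],[0,0,0],[0,0,0],[0,0,0],[0,0,0]]' --twist '[[0.003,0.002,0],[0,0,0],[0,0,0],[0,0,0],[0,0,0.064],[0,0,0.064],[0,0,0.064],[0,0,0.064],[0,0,0.064],[0,0,0.064],[0,0,0.064],[0,0,0.064],[0,0,0]]' --jaw '[255,255,255,255,255,255,255,255,255,255,255,255,255]'

```text
clock: 7.8
tcp_pos: [0.6595, 0.079, 0.4507]
orientation: [-2.451, 1.926, -0.01]
contact_force: [-0.6, -0.3, 0.2]
grip_width: -0.0002
```

```bash
python3 - <<'E'
from h import *
snap('wrist','w7');f=snap('side','s7');go([.6628,.09,0.375],-73.4);tilt();print(tip())
E
```

```text
clk 7.9 tcp [0.6596 0.079  0.4508] yaw -76.02 zaxis [ 0.0199  0.015  -0.9997] F [-0.2 -0.  -0.5] grip -0.0002
tool shift m [-0.0091 -0.0041  0.076 ] scaled [-0.0762 -0.0338  0.6333] dist 0.0766 twist z -0.0218
tilt twist scaled [-0.011   0.0047]
[0.66300046 0.08160745 0.27784049]
```

View pics/s7.png

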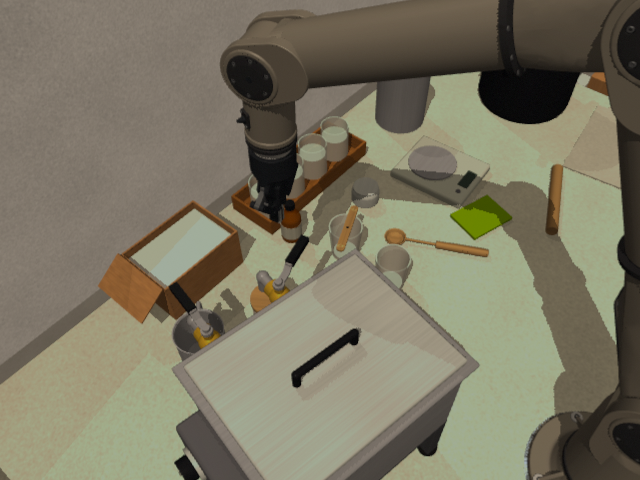

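View pics/w7.png

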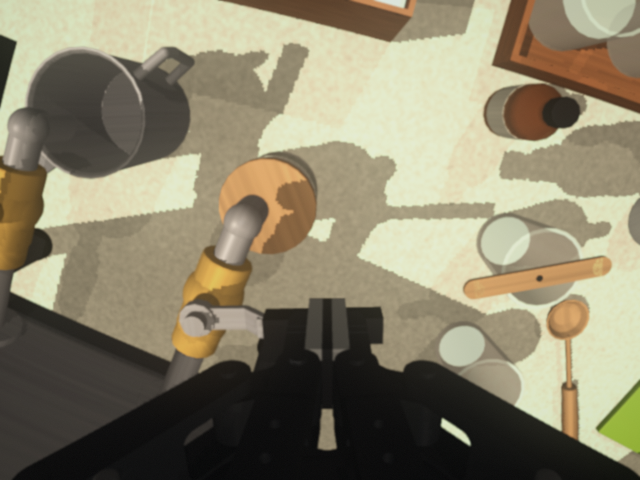

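Call:
apply_moves --dp '[[-0.035,-0.015,0],[-0.035,-0.015,0.1],[0,0,0.2],[0,0,0.2],[0,0,0.12],[0,0,0]]' --twist '[[-0.01,0.005,-0.02],[0,0,0],[0,0,0],[0,0,0],[0,0,0],[0,0,0]]' --jaw '[255,255,255,255,255,255]'

```text
clock: 8.5
tcp_pos: [0.6609, 0.0904, 0.3714]
orientation: [-2.529, 1.862, -0.001]
contact_force: [-0.2, -0.7, -0.1]
grip_width: -0.0002
```

```bash
python3 - <<'E'
from h import *
snap('wrist','w8');go([.6628,.09,0.375],-73.4);tilt();arc([.602,.147],-1)
E
```

```text
clk 8.55 tcp [0.6612 0.0906 0.3726] yaw -72.71 zaxis [ 2.7e-03  6.0e-04 -1.0e+00] F [-0.1  0.5 -0.6] grip -0.0001
tool shift m [ 0.001  -0.0014 -0.0024] scaled [ 0.0085 -0.0118 -0.02  ] dist 0.003 twist z 0.0057
tilt twist scaled [-0.0013 -0.0001]
tip [0.6616 0.0907 0.1996] r 0.082 ang -43.39 implied lever ang -56.78
```

View pics/w8.png

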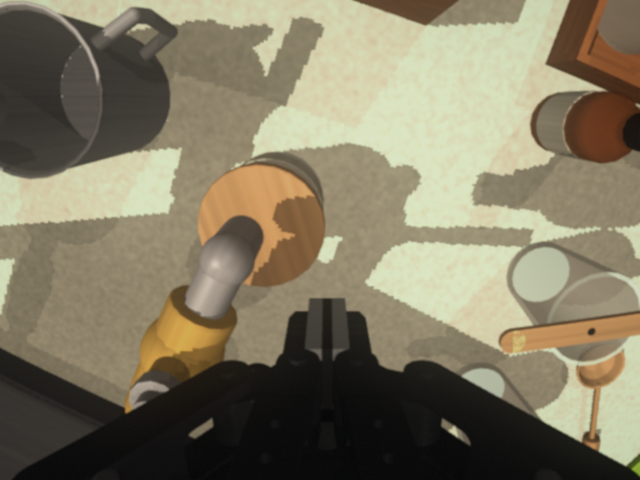

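Call:
apply_moves --dp '[[0,0.05,0],[0,0.05,0],[0,0.05,0],[0,0.03,0],[0.008,0.036,0],[0.008,0.036,0],[0.008,0.036,0],[0.008,0.036,0]]' --twist '[[-0.001,0,0],[0,0,0],[0,0,0],[0,0,0],[0,0,0.025],[0,0,0.025],[0,0,0.025],[0,0,0.025]]' --jaw '[255,255,255,255,255,255,255,255]'

```text
clock: 9.35
tcp_pos: [0.626, 0.0766, 0.3788]
orientation: [-2.3, 2.111, -0.02]
contact_force: [5.4, 0.3, -3.7]
grip_width: -0.0001
```

```bash
python3 - <<'E'
from h import *
go([.6628,.09,0.375],-101);tilt();arc([.602,.147],-1)
E
```

```text
clk 9.35 tcp [0.626  0.0766 0.3788] yaw -85.1 zaxis [ 0.0227  0.0054 -0.9997] F [ 5.4  0.3 -3.7] grip -0.0001
tool shift m [-0.0102 -0.0377  0.0047] scaled [-0.0853 -0.3141  0.0389] dist 0.0393 twist z 0.1325
tilt twist scaled [-0.011   0.0017]
tip [0.63   0.0775 0.2058] r 0.0749 ang -68.09 implied lever ang -82.78
```

Call:
apply_moves --dp '[[0.005,0.04,0.03],[0.005,0.045,0.02],[0.005,0.045,0.015],[0.005,0.045,0.01]]' --twist '[[-0.008,0,0.03],[-0.003,0,0.03],[-0.003,0,0.03],[0,0,0.025]]' --jaw '[255,255,255,255]'

```text
clock: 9.75
tcp_pos: [0.6096, 0.0727, 0.377]
orientation: [-2.015, 2.386, -0.01]
contact_force: [4.0, -1.0, -2.2]
grip_width: -0.0001
```

```bash
python3 - <<'E'
from h import *
go([.6628,.09,0.375],-101);tilt();arc([.602,.147],-1)
E
```

```text
clk 9.75 tcp [0.6096 0.0727 0.377 ] yaw -99.64 zaxis [ 0.0185  0.0073 -0.9998] F [ 4.  -1.  -2.2] grip -0.0001
tool shift m [-0.0259 -0.0495  0.0031] scaled [-0.2162 -0.4125  0.0259] dist 0.056 twist z 0.0114
tilt twist scaled [-0.0081  0.0049]
tip [0.6128 0.074  0.204 ] r 0.0738 ang -81.58 implied lever ang -96.49
```

Call:
apply_moves --dp '[[0,0.045,0.015],[0,0.04,0.01],[0,0.035,0.01]]' --twist '[[-0.004,0,0.008],[-0.002,0,0],[0,0,0]]' --jaw '[255,255,255]'

```text
clock: 10.05
tcp_pos: [0.6033, 0.0721, 0.3774]
orientation: [-1.977, 2.393, -0.027]
contact_force: [12.3, -1.8, -6.4]
grip_width: -0.0
```

```bash
python3 - <<'E'
from h import *
go([.6628,.09,0.375],-101);tilt();arc([.602,.147],-1)
E
```

```text
clk 10.05 tcp [0.6033 0.0721 0.3774] yaw -100.87 zaxis [ 0.04    0.0104 -0.9991] F [12.3 -1.8 -6.4] grip -0.0
tool shift m [-0.0288 -0.0549  0.0049] scaled [-0.2399 -0.4579  0.0411] dist 0.0622 twist z 0.0011
tilt twist scaled [-0.0178  0.0085]
tip [0.6102 0.0739 0.2045] r 0.0736 ang -83.61 implied lever ang -98.58
```

Call:
apply_moves --dp '[[0,0.04,0.01],[0,0.04,0.01]]' --twist '[[0,0,0],[0,0,0]]' --jaw '[255,255]'

```text
clock: 10.25
tcp_pos: [0.5996, 0.0719, 0.3775]
orientation: [-1.963, 2.381, -0.048]
contact_force: [16.4, -1.1, -9.0]
grip_width: 0.0001
```

```bash
python3 - <<'E'
from h import *
go([.6628,.09,0.375],-101);tilt();arc([.602,.147],-1)
E
```

```text
clk 10.25 tcp [0.5996 0.0719 0.3775] yaw -100.95 zaxis [ 0.0626  0.0115 -0.998 ] F [16.4 -1.1 -9. ] grip 0.0001
tool shift m [-0.0297 -0.0584  0.0067] scaled [-0.2476 -0.4863  0.0554] dist 0.0658 twist z 0.0004
tilt twist scaled [-0.0283  0.0111]
tip [0.6104 0.0739 0.2048] r 0.0736 ang -83.45 implied lever ang -98.41
```

Tip is stationary as the force rises, so it is at the stop. Back off, lift, and look.

Call:
apply_moves --dp '[[0,-0.06,0],[0,-0.08,0],[0,-0.12,0],[0,-0.1,0],[0,0,-0.2],[0,0,-0.25],[0,0,-0.2],[0.35,0,0],[0.35,0,0],[0.35,0,0],[0.35,0,0],[0.35,0,0],[0.35,0,0],[0,0,0]]' --twist '[[0,0,0],[0,0,0],[-0.01,0.003,0],[-0.01,0.003,0],[0,0,0],[0,0,0],[0,0,0],[0,0,0],[0,0,0],[0,0,0],[0,0,0],[0,0,0],[0,0,0],[0,0,0]]' --jaw '[255,255,255,255,255,255,255,255,255,255,255,255,255,255]'

```text
clock: 11.65
tcp_pos: [0.595, -0.1925, 0.4603]
orientation: [-2.003, 2.403, 0.004]
contact_force: [-0.4, -1.5, 0.3]
grip_width: 0.0001
```

```bash
python3 - <<'E'
from h import *
snap('top','t9');snap('side','s9')
go([.6628,.09,0.375],-101)
for n in('top','side'):
  for tag in (n[0]+'9',):
    g=load(tag); s=g['color'].max(2).astype(int)
    m=((s<50)*255).astype(np.uint8)
    k,l,st,c=cv2.connectedComponentsWithStats(m)
    for i in range(1,k):
        if 100<st[i,4]<2500:
            ys,xs=np.where(l==i); uv=np.c_[xs,ys]
            P=onz(g,uv,0.219)[:,:2]; mu=P.mean(0); w,v=np.linalg.eigh(np.cov(P.T))
            dz=np.median(dep(g,uv)[:,2])
            if mu[1]>0 and (.2<dz<.23 or .36<dz<.38): print(n,c[i].round(),st[i,4],mu.round(4),np.degrees(np.arctan2(*v[::-1,1])).round(1),np.sqrt(12*w).round(3),dz.round(3))
a=load('top0')['color'];b=load('t9')['color']
cv2.imwrite('pics/cmp.png',np.vstack([cv2.resize(q[80:330,130:480,::-1],None,fx=1.2*1.0,fy=1.2) for q in(a,b)]))
a=load('side0')['color'];b=load('s9')['color']
cv2.imwrite('pics/cmp2.png',np.hstack([cv2.resize(q[180:380,150:350,::-1],None,fx=2,fy=2) for q in(a,b)]))
E
```

```text
clk 11.75 tcp [ 0.5967 -0.1861  0.4603] yaw -99.94 zaxis [ 0.0103  0.0145 -0.9998] F [-0.2  0.6 -0.3] grip 0.0001
tool shift m [-0.282  -0.0167  0.09  ] scaled [-2.3499 -0.1396  0.7501] dist 0.2965 twist z 0.0088
top [176. 196.] 268 [0.7046 0.2777] 167.3 [0.017 0.059] 0.217
top [282. 255.] 172 [0.5893 0.073 ] 79.0 [0.011 0.061] 0.218
top [161. 370.] 315 [0.3743 0.3   ] 79.0 [0.009 0.129] 0.369
side [311. 259.] 345 [0.588  0.0763] 79.9 [0.022 0.066] 0.22
side [182. 297.] 346 [0.706 0.282] 168.2 [0.018 0.068] 0.221
side [324. 355.] 770 [0.4445 0.2095] 79.4 [0.019 0.146] 0.371
```

View pics/cmp.png

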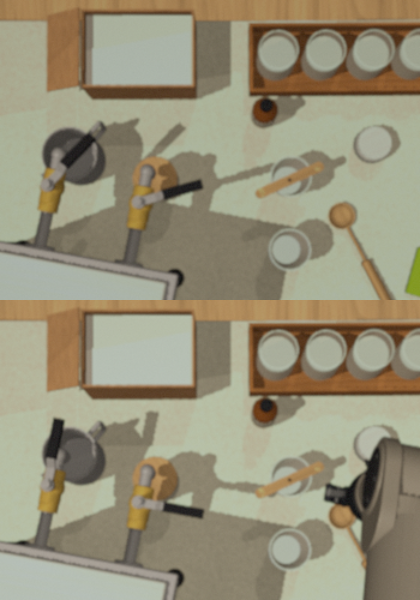

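View pics/cmp2.png

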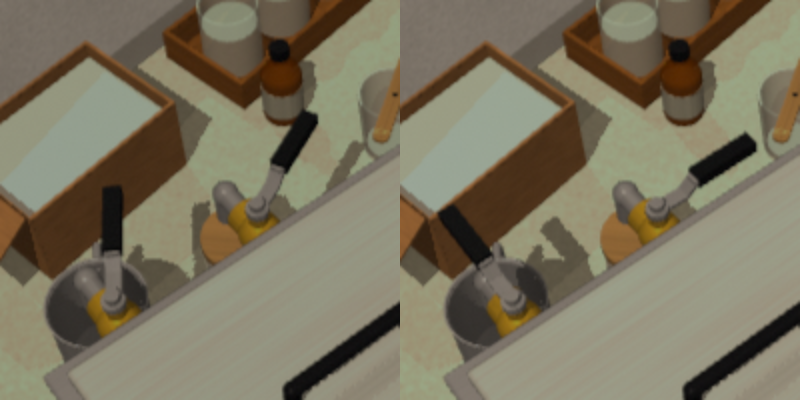

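```bash
python3 - <<'E'
from h import *
def blob(tag,box,lab):
    g=load(tag);x0,y0,x1,y1=box;s=g['color'].max(2)[y0:y1,x0:x1]
    for th in(30,40,50,60):
        k,l,st,c=cv2.connectedComponentsWithStats(((s<th)*255).astype(np.uint8)); 
        if k<2: continue
        i=1+np.argmax(st[1:,4]); ys,xs=np.where(l==i)
        hull=cv2.minAreaRect(np.c_[xs+x0,ys+y0].astype(np.float32)); 
        P=onz(g,np.c_[xs+x0,ys+y0],.215)[:,:2]; v=np.linalg.eigh(np.cov(P.T))[1][:,1]
        print(lab,th,st[i],'pca',np.degrees(np.arctan2(v[1],v[0])).round(2),P.mean(0).round(4))
blob('w6',(225,135,420,205),'w6 far')
# upper & lower edge slopes of sleeve in w6
g=load('w6');s=g['color'].max(2).astype(int)
for lohi in('up','lo'):
    pts=[]
    for x in range(265,385,4):
        col=s[140:205,x]; d=np.where(col<50)[0]
        if len(d): pts.append((x,140+(d[0] if lohi=='up' else d[-1])))
    P=onz(g,pts,.219 if lohi=='up' else .219)[:,:2]; v=np.polyfit(P[:,0],P[:,1],1); print(lohi,pts[0],pts[-1],np.degrees(np.arctan(v[0])).round(2))
cv2.imwrite('pics/w6c.png',cv2.resize(g['color'][100:220,10:410,::-1],None,fx=2,fy=2))
E
```

```text
w6 far 40 [79 20 14  1 14] pca 168.06 [0.7035 0.289 ]
w6 far 50 [  40   18   98   36 2582] pca 167.7 [0.7048 0.281 ]
w6 far 60 [  30   18  131   37 4420] pca 168.86 [0.7054 0.2807]
up (265, np.int64(156)) (361, np.int64(154)) -10.74
lo (265, np.int64(156)) (361, np.int64(154)) -17.73
```

View pics/w6c.png

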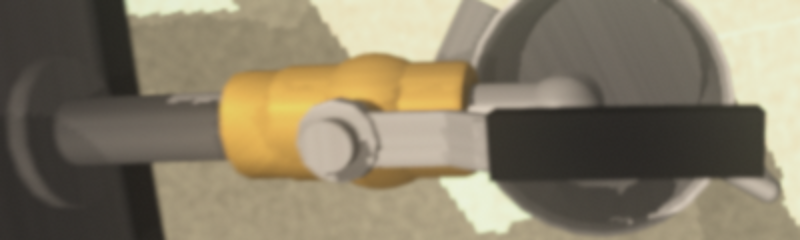

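```bash
python3 - <<'E'
from h import *
a=load('side0')['color'].astype(int);b=load('s9')['color'].astype(int)
d=np.abs(a-b).max(2)
# jug left wall/rim region unaffected by lever or shadow
print('jug',d[320:362,172:190].mean(),'candle',d[285:310,250:262].mean(),'tank ref',d[380:420,250:290].mean())
r.hand_in()
E
```

```text
jug 3.578042328042328 candle 15.126666666666667 tank ref 5.93625
the job is handed in; nothing more can be done
```

The far tap, which has the jug under it, is now fully open. After that I shut the near tap, the one over the candle. I pushed each lever round with the closed fingertips, without pinching, and the job is handed in.

- **At the stops:** turning the levers took about 4–6 N. At the end the force rose to about 17 N on the far lever and 19 N on the near one while the fingertip stayed put. I then backed off, lifted and moved the arm clear, with wrist force about 0. The clock read 11.75 s at the last reading before I handed the job in.
- **Near lever:** it measured 79.0° in the top view and 79.9° in the side view. The melter's own axis reads 79.0° and 79.4°, so it is square across its pipe.
- **Far lever:** in the close wrist view it measured −10.7° to −11.1°, against about −11° for straight out. The coarser top and side views put it about 1–1.7° short. One lower-edge fit failed because it picked up the wrong pixels, and I discarded it. I trusted the close view and the force at the stop.
- **Jug and bench:** the before and after pictures show the jug, bottle, jars and wick bar where they were. A last pixel comparison showed no change at the jug. At the candle it showed a somewhat larger change (15 against 6 on the tank), which is probably the lever's moved shadow, because the candle looks to be in the same place in both views. I did not check that further.

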